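# Make up the sample-press die

## Task

Make up the press die for the next sample: first set the square plate flat on the floor of the square cavity, then thread the wide flat ring down the locating post until it lies on the die, and last thread the tall sleeve down the same post until it stands on the ring. Lower each part into place and let go of it there rather than dropping it; leave the round disc, the bottle and the vial rack where they are.

Things in the scene. Friction and masses are not known exactly. Their poses are not given: they have to be found in the camera images.
- die: dark steel die block, fixed to the bench, 110 (its x) x 230 (its y) x 35 mm high; its position and yaw vary. Origin: centre of its underside, z up. In its top are a square cavity centred at its y = -55 mm and an upright round post at its y = +60 mm.
- cavity (a point): centre of the floor of the square cavity, 23 mm above the bench; axes as the die's. The cavity is 64 x 64 mm with sides along the die's x and y, 12 mm deep, upper edge chamfered 3 mm.
- post_base (a point): where the post's axis meets the die's top face, 35 mm above the bench; axes as the die's. The post is steel, 20 mm in diameter, stands 60 mm above the die's top and tapers to 12 mm over its last 6 mm.
- square_plate: square bright steel plate 60 x 60 x 24 mm, lying flat on the bench, sides along its x and y. Origin: centre of its underside. Seated in the cavity, its upper 12 mm stand above the die. Any of the four quarter turns will do.
- wide_ring: wide flat bright steel ring lying on the bench, 66 mm outer diameter, 24 mm bore, 20 mm high. Origin: centre of its underside, axis z.
- tall_sleeve: tall bright steel sleeve standing on the bench, 48 mm outer diameter, 24 mm bore right through, 60 mm high. Origin: centre of its underside, axis z. On the ring it reaches 20 mm above the post's tip.
- round_disc: solid round bright steel disc, 66 mm diameter, 24 mm thick, no bore; it belongs to another die and stays on the bench. Origin: centre of its underside.
- bottle: amber glass bottle, 72 mm diameter, 140 mm high, stays where it is. Origin: centre of its underside.
- vial_rack: black vial rack with small capped vials, 90 (its x) x 130 (its y) x 48 mm high, stays where it is. Origin: centre of its underside.
Not all that is in view belongs to the job. Leave any purple or turquoise look-alike of the wide_ring alone. Leave any turquoise look-alike of the square_plate alone.

How it is judged:
On the way, in this order (a step that is already met when the one before it is completed fails the run):
1. the square plate lies flat in the cavity, let go (z of square_plate in the frame of cavity between -0.003 and 0.003 m and horizontal distance between square_plate and cavity below 0.004 m and angle between square_plate's own z axis and vertical below 0.06 rad and contact force between the fingers and square_plate below 0.2 N), for 0.2 s.
2. then the wide ring lies on the die round the post, let go (z of square_plate in the frame of cavity between -0.003 and 0.003 m and horizontal distance between square_plate and cavity below 0.004 m and angle between each of square_plate, wide_ring's own z axis and vertical below 0.06 rad and z of wide_ring in the frame of post_base between -0.003 and 0.003 m and horizontal distance between wide_ring and post_base below 0.005 m and contact force between the fingers and wide_ring below 0.2 N), for 0.2 s.
3. last the tall sleeve stands on the ring round the post, let go (z of square_plate in the frame of cavity between -0.003 and 0.003 m and horizontal distance between square_plate and cavity below 0.004 m and angle between each of square_plate, wide_ring, tall_sleeve's own z axis and vertical below 0.06 rad and z of wide_ring in the frame of post_base between -0.003 and 0.003 m and horizontal distance between each of wide_ring, tall_sleeve and post_base below 0.005 m and z of tall_sleeve in the frame of post_base between 0.0165 and 0.0235 m and contact force between the fingers and tall_sleeve below 0.2 N), for 0.2 s.
At the end, for the whole second after the job is handed in: The square plate lies level on the cavity floor (within 3 mm in height, 4 mm of its centre); round the post the wide ring lies level on the die (3 mm in height, 5 mm of the axis) and the tall sleeve stands on the ring (3.5 mm in height, 5 mm of the axis); all released and at rest (z of square_plate in the frame of cavity between -0.003 and 0.003 m and horizontal distance between square_plate and cavity below 0.004 m and angle between each of square_plate, wide_ring, tall_sleeve's own z axis and vertical below 0.06 rad and z of wide_ring in the frame of post_base between -0.003 and 0.003 m and horizontal distance between each of wide_ring, tall_sleeve and post_base below 0.005 m and z of tall_sleeve in the frame of post_base between 0.0165 and 0.0235 m and linear speed of each of square_plate, wide_ring, tall_sleeve below 0.02 m/s); the robot touches nothing.
It fails at once if the round disc, the bottle or the vial rack is moved more than 30 mm or tipped ((distance of round_disc from where it was at the start of the episode above 0.03 m or angle between round_disc's own z axis and vertical above 0.3 rad) or (distance of bottle from where it was at the start of the episode above 0.03 m or angle between bottle's own z axis and vertical above 0.3 rad) or (distance of vial_rack from where it was at the start of the episode above 0.03 m or angle between vial_rack's own z axis and vertical above 0.3 rad)).
It fails at once if the plate, ring or sleeve is dropped (falls untouched by about 20 mm or more) ((linear speed of square_plate above 0.65 m/s and contact force between each of the arm, the fingers and square_plate below 0.05 N) or (linear speed of wide_ring above 0.65 m/s and contact force between each of the arm, the fingers and wide_ring below 0.05 N) or (linear speed of tall_sleeve above 0.65 m/s and contact force between each of the arm, the fingers and tall_sleeve below 0.05 N)).
It also fails if it takes over 72 s, if anything falls off the work surface, if the arm or the gripper's body presses on something with over 40 N, if the wrist force passes 120 N, or if a joint passes its speed limit or range.

## Robot

A 6-joint arm with a two-finger parallel gripper is mounted at the origin on the work surface. World frame = base frame: x ahead of the robot, y to its left, z up, the work surface at z = 0. Lengths are in m, angles in rad, forces in N, time in s.
With the tool pointing down it reaches from about 0.25 to 0.725 m from the base axis. Payload 4 kg.
Tool frame: the origin (TCP) lies on the centre line of the jaws, within the pads' length; the fingertips stand ahead of it and the grasp point (between the pads) lies 11 mm behind it (bot.tip_extent is the z of the fingertips in the tool frame, in m); z points along the fingers, y is the direction in which the jaws open and shut (so a half turn about z gives the same grasp; the last joint's range is limited). The gripper opens to 85 mm and grips with 20 to 120 N. Pads are 22 mm wide; open, the fingers measure 114 mm over their backs; the gripper's body (76 mm by 85 mm) begins 54 mm behind the grasp point. The pads swing forward as they close: fully open they stand 13 mm farther back than shut.
Start: joints at [1.122, 0.241, 0.005, 1.335, 0, 1.571], TCP at [0.217, 0.45, 0.239] pointing down, gripper open.
Joint ranges: [-2.72, 2.72], [-1.05, 1.87], [-1.09, 1.28], [-1.99, 2.15], [-1.42, 1.44], [-3.14, 3.14]. Speed limits (rad/s): [2.79, 2.79, 3.14, 3.14, 3.14, 3.14].

## Interface

Orientations are given as a unit quaternion [x, y, z, w].
In Python, from workcell import bot gives the robot as it stands.
- The arm moves only by the shell command python3 -m jog 'ROWS'. ROWS is JSON, a list that holds one entry, the list of rows, each a list of 7 numbers: the shift along the world's x, y, z in m, then the turn, a rotation vector about the world's x, y, z in degrees, then the closure in counts, from 0 (fully open) to 255 (shut). In form: [[[tx, ty, tz, ax, ay, az, fingers], ...]]. A call has 1 to 10 rows; each row is the pose to reach, as a shift and turn from the pose commanded when the call began; what a row does not reach only later rows make up. A row lasts 1/12 s, in which the tool goes at most 41.7 mm and 7.16 degrees, less where a joint would pass 70% of its speed; a pose out of reach is approached as far as the arm can. A call with a gripper value outside its range is refused whole. The fingers move at their own pace and stop on an object; the grip force is fixed at half the most. Time passes only in rows, so rows that repeat a pose let the fingers close. It gives the time, the measured TCP pose, the force and the opening at its end, in the units of the state.
- bot.get_obs(): the state, without advancing time (a new reading comes with each control period).
- bot.camera(name): name is "scene" or "top"; returns the picture (384x512x3 uint8, blue, green, red); there is no depth.
- bot.camera_model(name): a dict with "K" (3x3 intrinsics, pixels), "k1" (the pictures are not rectified: a ray, as slopes to the right and down, at radius r is drawn at 1 + k1 r^2 times it, then the intrinsics apply), "T" (4x4, takes a point from camera to world coordinates). Camera axes: x right, y down, z forward; pixel columns grow to the right and rows downward; lengths in m; the calibration is good to about 2 mm. A picture is of the moment at which its call begins. camera_model takes no time and is no camera call.
- bot.job_done(): hands the job in, once; it reports no verdict.
The state is a dict: "clock": time; "joint_pos": joint angles; "joint_vel": joint speeds; "tau": joint torques, N m; "eef_pos": TCP position; "tool_rot": TCP orientation; "ft_force": force on the tool from outside, world axes, zero at the start; "ft_torque": the same for the moment, N m; "grip_width": finger opening in m.
Only numpy, scipy, OpenCV 4.12 (cv2) and the standard library are available. Lean on these libraries where they do the work, as an engineer would, in place of code of your own. Each camera call takes 0.05 s, during which the arm holds its last target. There are 200 camera calls.

## Working session

There is one attempt and no reset: what is moved stays moved. The work goes in short steps, Python scripts to look and compute and a shell command to move; the robot and the scene stay as the last step left them, time stands still between calls to the robot, and variables do not carry over. Pictures are saved under pics/ and viewed, about 8 in all and at most 12, crops included, and the job is handed in when it is done.

```bash
mkdir -p pics
cat > h.py <<'E'
import numpy as np, cv2
from workcell import bot
def model(n):
    m=bot.camera_model(n); return np.array(m["K"]),m["k1"],np.array(m["T"])
def rays(n,px):
    K,k,T=model(n); px=np.atleast_2d(px).astype(float)
    s=cv2.undistortPoints(px.reshape(-1,1,2),K,np.array([k,0,0,0,0.])).reshape(-1,2)
    d=np.c_[s,np.ones(len(s))]@T[:3,:3].T
    return T[:3,3],d
def onplane(n,px,z):
    o,d=rays(n,px); return o+d*((z-o[2])/d[:,2])[:,None]
def proj(n,P):
    K,k,T=model(n); R=T[:3,:3].T
    P=np.atleast_2d(P).astype(float)
    return cv2.projectPoints(P,cv2.Rodrigues(R)[0],-R@T[:3,3],K,np.array([k,0,0,0,0.]))[0].reshape(-1,2)
def tri(p1,p2,a="scene",b="top"):
    o1,d1=rays(a,p1);o2,d2=rays(b,p2);d1=d1[0];d2=d2[0]
    s=np.linalg.lstsq(np.c_[d1,-d2],o2-o1,rcond=None)[0]
    A=o1+s[0]*d1;B=o2+s[1]*d2
    return (A+B)/2,np.linalg.norm(A-B)
E
python3 - <<'E'
from h import *
for n in("scene","top"):
    im=bot.camera(n);cv2.imwrite(f"pics/{n}0.png",cv2.resize(im,(800,600),interpolation=cv2.INTER_CUBIC));cv2.imwrite(f"raw_{n}0.png",im)
    K,k,T=model(n);print(n,K[0,0],K[0,2],K[1,2],k,T.round(3).tolist())
print(bot.get_obs(),bot.tip_extent)
E
```

```text
scene 350.9794271758849 253.59055080751634 189.8371982342309 -0.09832775253716251 [[-0.196, 0.541, -0.818, 1.296], [0.98, 0.12, -0.156, 0.148], [0.013, -0.832, -0.554, 0.575], [0.0, 0.0, 0.0, 1.0]]
top 387.23322172592543 254.32827199462844 192.0524347364807 -0.026846886564065277 [[-0.002, -0.996, 0.094, 0.384], [-1.0, 0.002, -0.001, 0.012], [0.001, -0.094, -0.996, 1.125], [0.0, 0.0, 0.0, 1.0]]
{'clock': 0.1, 'joint_pos': array([1.12200513e+00, 2.41325594e-01, 3.82294834e-03, 1.33519710e+00,
       2.34672949e-05, 1.57078712e+00]), 'joint_vel': array([-3.02922458e-04, -8.67621680e-05,  2.21389603e-04, -1.36617776e-03,
       -1.05948082e-03,  1.93386824e-03]), 'tau': array([-7.22528457e-04, -3.73137796e+01,  2.53009915e+01,  1.08681337e-02,
        5.32946956e-06,  9.39143270e-07]), 'eef_pos': array([0.2166862 , 0.44997843, 0.23849424]), 'tool_rot': array([ 2.22512580e-01,  9.74929354e-01, -9.25234951e-04, -2.23214944e-04]), 'ft_force': array([-0.32725303,  0.69906685,  0.55134745]), 'ft_torque': array([ 0.01466029, -0.00575753, -0.00922113]), 'grip_width': 0.08558587164774048} 0.008
```

View pics/scene0.png

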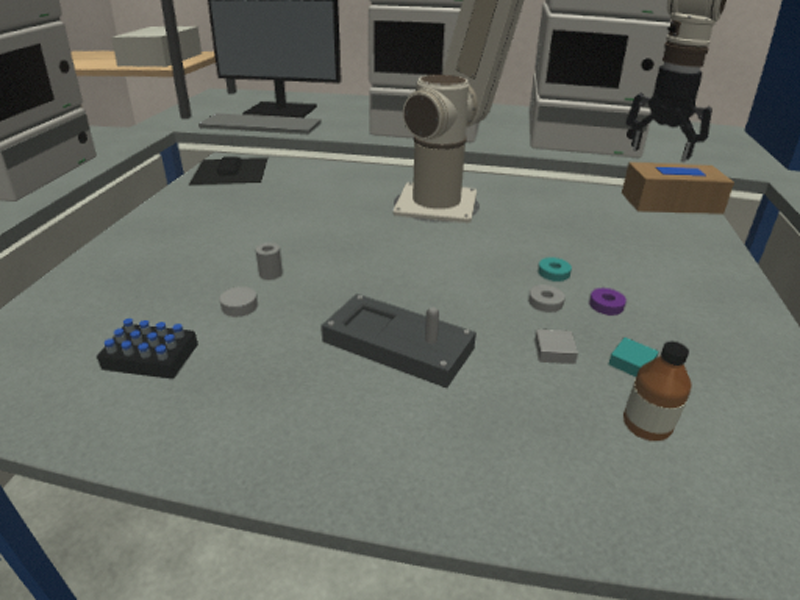

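View pics/top0.png

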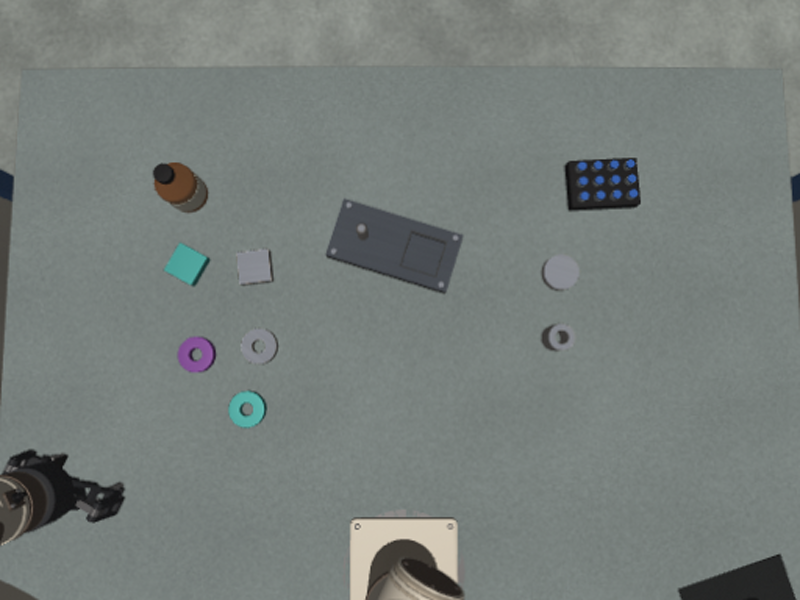

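Scene view (800x600 pixels): plate (557,345), ring (547,298), sleeve (269,261), die (400,338), post tip (432,310). Top view: plate (254,267), ring (259,346), sleeve (560,337), die (395,246), post (362,230). The disc, rack, bottle and coloured look-alikes are all clear of the arm's path. Next I segment the parts.

```bash
cat > seg.py <<'E'
from h import *
def mask(im,roi,th):
    x0,y0,x1,y1=roi; L=cv2.cvtColor(im,cv2.COLOR_BGR2LAB).astype(float)
    c=L[y0:y1,x0:x1]; bg=np.median(np.r_[c[0],c[-1],c[:,0],c[:,-1]],axis=0)
    m=(np.linalg.norm((c-bg)*[0.6,2,2],axis=2)>th).astype(np.uint8)*255
    M=np.zeros(im.shape[:2],np.uint8); M[y0:y1,x0:x1]=m; return M
def big(M):
    cs,_=cv2.findContours(M,cv2.RETR_EXTERNAL,cv2.CHAIN_APPROX_NONE); return max(cs,key=cv2.contourArea)
ROI={"top":{"plate":(146,153,180,188),"ring":(148,204,184,240),"sleeve":(342,202,374,230),"die":(204,120,302,194),"disc":(342,158,376,190)},
"scene":{"plate":(334,203,376,237),"ring":(332,176,364,204),"sleeve":(158,150,186,182),"die":(200,184,310,250)}}
E
python3 - <<'E'
from seg import *
tiles=[]
for n in ROI:
    im=bot.camera(n); cv2.imwrite(f"raw_{n}1.png",im)
    for k,r in ROI[n].items():
        M=mask(im,r,7); c=big(M)
        print(n,k,cv2.contourArea(c),cv2.minAreaRect(c))
        if k=="disc":continue
        x0,y0,x1,y1=r
        v=cv2.resize(im[y0:y1,x0:x1],None,fx=6 if k!="die" else 4,fy=6 if k!="die" else 4,interpolation=cv2.INTER_CUBIC)
        s=6 if k!="die" else 4
        w=v.copy()
        if k!="die": cv2.polylines(w,[((c-[x0,y0]+.5)*s).astype(np.int32)],True,(0,0,255),1)
        t=np.zeros((300,400 if k=="die" else 266-66,3),np.uint8)
        h,ww=min(300,w.shape[0]),min(t.shape[1],w.shape[1]); t[:h,:ww]=w[:h,:ww]; tiles.append(t)
row1=np.hstack(tiles[:3]); row2=np.hstack(tiles[4:7])
cv2.imwrite("pics/seg.png",np.vstack([row1,row2]))
cv2.imwrite("pics/die.png",np.hstack([tiles[3],tiles[7]]))
E
```

```text
top plate 464.0 ((162.76734924316406, 170.6732635498047), (22.78635025024414, 22.885854721069336), 84.2894058227539)
top ring 418.0 ((166.0, 221.5), (23.0, 24.0), 90.0)
top sleeve 296.0 ((356.5, 215.0), (21.0, 18.0), 0.0)
top die 3206.5 ((252.02389526367188, 157.14532470703125), (81.21337890625, 41.034820556640625), 17.241458892822266)
top disc 425.0 ((357.5, 173.99998474121094), (23.33452033996582, 23.33452033996582), 45.0)
scene plate 491.5 ((355.0, 221.0), (22.0, 28.0), 90.0)
scene ring 251.5 ((349.5, 191.0), (16.0, 23.0), 90.0)
scene sleeve 298.5 ((172.1154022216797, 167.423095703125), (23.44256591796875, 16.49661636352539), 82.87498474121094)
scene die 3409.5 ((254.70547485351562, 213.0464324951172), (97.60859680175781, 45.48623275756836), 19.855213165283203)
```

View pics/seg.png

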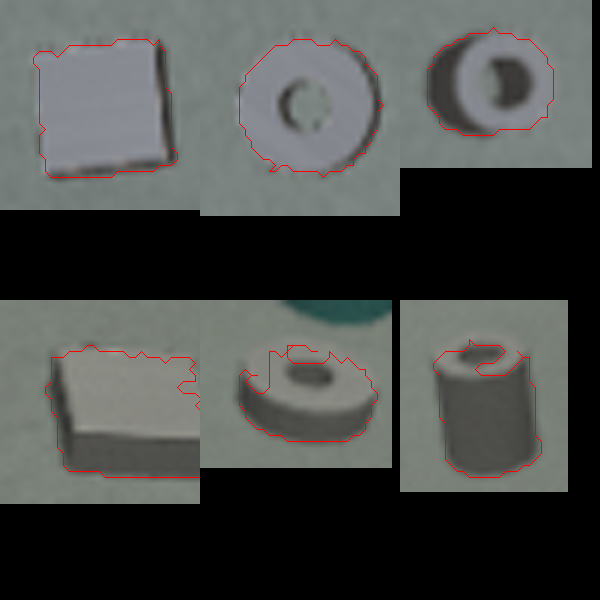

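View pics/die.png

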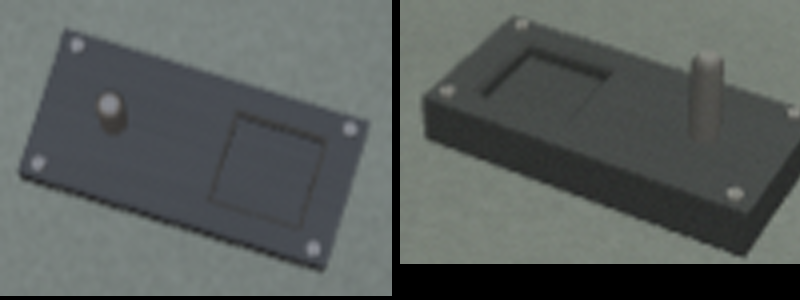

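The outlines are clean on the top faces. In the die crop, four corner screws, the post tip and the cavity outline are visible in both views. Next I segment the bright top faces at subpixel level and triangulate.

```bash
cat > meas.py <<'E'
from seg import *
S=6
def topface(n,im,roi,hole=False):
    x0,y0,x1,y1=roi
    c=cv2.resize(im[y0:y1,x0:x1],None,fx=S,fy=S,interpolation=cv2.INTER_CUBIC).astype(float)
    # reddish/bluish neutral & bright versus greenish table
    f=(c[...,2]-c[...,1])*1.0+ (c[...,0]-c[...,1])*0.5
    f=cv2.GaussianBlur(f,(0,0),S*0.5); L=cv2.GaussianBlur(c.mean(2),(0,0),S*0.3)
    bg=np.median(np.r_[f[:S].ravel(),f[-S:].ravel()]); Lb=np.median(np.r_[L[:S].ravel(),L[-S:].ravel()])
    m=((f>bg+(np.percentile(f,95)-bg)*.5)&(L>Lb*0.82)).astype(np.uint8)*255
    cs,h=cv2.findContours(m,cv2.RETR_EXTERNAL,cv2.CHAIN_APPROX_NONE); k=max(cs,key=cv2.contourArea)
    return (k.reshape(-1,2)+.5)/S-.5+[x0,y0], m
E
python3 - <<'E'
from meas import *
tiles=[];cen={}
for n in("top","scene"):
    im=cv2.imread(f"raw_{n}1.png")
    for k in("plate","ring","sleeve"):
        r=ROI[n][k]
        if n=="scene" and k=="plate": r=(334,203,380,237)
        p,m=topface(n,im,r)
        hull=cv2.convexHull(p.astype(np.float32)); M=cv2.moments(hull); c=np.array([M["m10"],M["m01"]])/M["m00"]
        cen[n,k]=c
        z={"plate":.024,"ring":.02,"sleeve":.06}[k]
        W=onplane(n,hull.reshape(-1,2),z)[:,:2].astype(np.float32)
        Mw=cv2.moments(W.reshape(-1,1,2)); 
        print(n,k,c.round(2),"plane",onplane(n,c,z)[0].round(4),"moment",np.round([Mw["m10"]/Mw["m00"],Mw["m01"]/Mw["m00"]],4),"rect",cv2.minAreaRect(W),"area",cv2.contourArea(W)*1e6)
        x0,y0,x1,y1=r
        v=cv2.resize(im[y0:y1,x0:x1],None,fx=S,fy=S,interpolation=cv2.INTER_CUBIC)
        cv2.polylines(v,[(((hull-[x0,y0])+.5)*S).astype(np.int32)],True,(0,0,255),1)
        t=np.zeros((290,266,3),np.uint8);h,w=min(290,v.shape[0]),min(266,v.shape[1]);t[:h,:w]=v[:h,:w];tiles.append(t)
    # screws
    x0,y0,x1,y1=ROI[n]["die"]; 
    if n=="scene": x1=308
    g=cv2.cvtColor(cv2.resize(im[y0:y1,x0:x1],None,fx=S,fy=S,interpolation=cv2.INTER_CUBIC),cv2.COLOR_BGR2GRAY).astype(float)
    die=cv2.fillPoly(np.zeros(im.shape[:2],np.uint8),[big(mask(im,ROI[n]["die"],7))],255)
    die=cv2.resize(cv2.erode(die,np.ones((3,3),np.uint8))[y0:y1,x0:x1],None,fx=S,fy=S,interpolation=cv2.INTER_NEAREST)
    med=np.median(g[die>0]); w=np.where(die>0,g-med,0); b=((w>28)*255).astype(np.uint8)
    N,lab,st,ce=cv2.connectedComponentsWithStats(b)
    for i in range(1,N):
        if st[i,4]>30:
            ys,xs=np.where(lab==i); ww=w[ys,xs]; q=np.array([(xs*ww).sum(),(ys*ww).sum()])/ww.sum()
            q=(q+.5)/S-.5+[x0,y0]; print(n,"blob",q.round(2),st[i,4],onplane(n,q,.035)[0].round(4))
for k in("plate","ring","sleeve"): print(k,tri(cen["scene",k],cen["top",k]))
cv2.imwrite("pics/seg2.png",np.vstack([np.hstack(tiles[:3]),np.hstack(tiles[3:])]))
E
```

```text
top plate [162.14 170.2 ] plane [0.5508 0.2749 0.024 ] moment [0.5509 0.2749] rect ((0.5508215427398682, 0.27493101358413696), (0.06196843832731247, 0.060948267579078674), 6.5043559074401855) area 3681.560212912327
top ring [165.04 221.14] plane [0.4048 0.2646 0.02  ] moment [0.4049 0.2646] rect ((0.4050275981426239, 0.2647415101528168), (0.06440690904855728, 0.06444677710533142), 89.95536041259766) area 3298.2522307121176
top sleeve [359.12 215.29] plane [ 0.419  -0.2784  0.06  ] moment [ 0.419  -0.2784] rect ((0.4188920557498932, -0.2784745693206787), (0.04483810439705849, 0.046303730458021164), 89.81657409667969) area 1670.3994429132508
top blob [222.78 130.75] 327 [0.6632 0.1003 0.035 ]
top blob [230.77 145.62] 674 [0.6197 0.0771 0.035 ]
top blob [291.06 151.71] 328 [ 0.6017 -0.0952  0.035 ]
top blob [213.02 160.29] 337 [0.5773 0.1276 0.035 ]
top blob [281.86 181.68] 364 [ 0.5155 -0.0681  0.035 ]
scene plate [355.75 218.02] plane [0.5545 0.2742 0.024 ] moment [0.5535 0.2741] rect ((0.553388237953186, 0.2739459276199341), (0.06287053227424622, 0.06113073229789734), 6.2289733886718
[... 246 characters left out ...]
leeve [170.77 158.94] plane [ 0.4241 -0.2772  0.06  ] moment [ 0.4237 -0.2773] rect ((0.4240220785140991, -0.2766709327697754), (0.045737653970718384, 0.04397403448820114), 85.40618896484375) area 1600.608154384453
scene blob [229.72 189.59] 187 [ 0.5126 -0.0689  0.035 ]
scene blob [277.05 199.77] 58 [0.5329 0.0665 0.035 ]
scene blob [211.34 206.17] 257 [ 0.5979 -0.0959  0.035 ]
scene blob [283.27 231.82] 355 [0.6596 0.0995 0.035 ]
plate (array([0.55113798, 0.27513707, 0.021552  ]), np.float64(0.0006681180561487412))
ring (array([0.40483391, 0.2645534 , 0.01757288]), np.float64(0.0011832650013379278))
sleeve (array([ 0.41913263, -0.27937293,  0.05705197]), np.float64(0.00042107165178824124))
```

View pics/seg2.png

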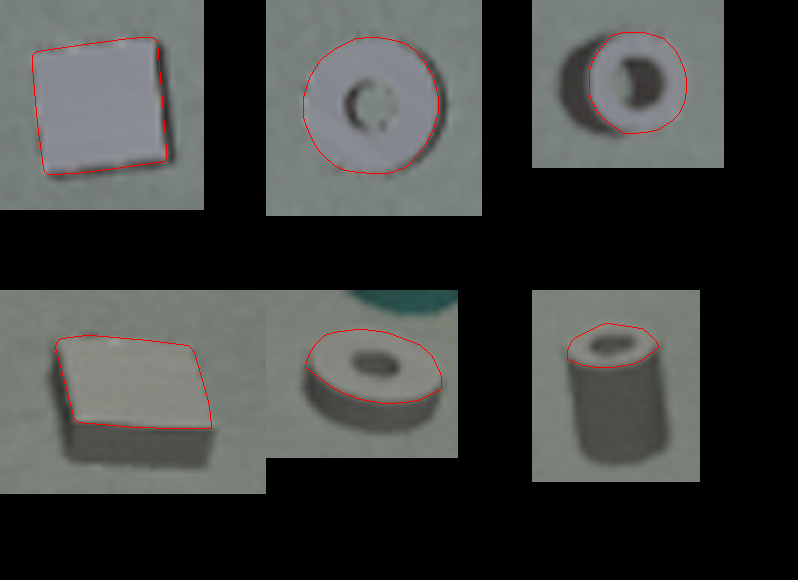

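The top-face outlines fit well, and the sizes (62x61, 65 and 46 mm) and yaw agree with the text. The heights come out 2.5 mm low on the parts. For the die, the two views disagree the other way, so I check the die corners and the post tip.

Run:
```python
from meas import *
def t(a,b,l): 
    P,e=tri(a,b); print(l,P.round(4),round(e,4))
t((205.9,207.9),(295.5,150.0),"corner -y+x"); t((285.9,236.9),(220.1,127.1),"corner +y+x")
t((229.72,189.59),(281.86,181.68),"screw"); t((211.34,206.17),(291.06,151.71),"screw");t((283.27,231.82),(222.78,130.75),"screw")
t((276.4,198.2),(231.0,145.6),"posttip")
s=np.array([[.6632,.1003],[.6017,-.0952],[.5773,.1276],[.5155,-.0681]])
c=s.mean(0);print("centre",c)
ys=[s[0]-s[1],s[2]-s[3]];print([ (np.linalg.norm(v),np.degrees(np.arctan2(-v[0],v[1]))) for v in ys])
xs=[s[0]-s[2],s[1]-s[3]];print([ (np.linalg.norm(v),np.degrees(np.arctan2(v[1],v[0]))) for v in xs])
```

```text
corner -y+x [ 0.6068 -0.108   0.034 ] 0.0002
corner +y+x [0.6744 0.1079 0.0333] 0.0005
screw [ 0.5153 -0.0681  0.0369] 0.0002
screw [ 0.6012 -0.0948  0.0375] 0.0002
screw [0.6625 0.0999 0.0375] 0.0003
posttip [0.6074 0.0729 0.0921] 0.0004
centre [0.589425 0.01615 ]
[(np.float64(0.2049451146038861), np.float64(-17.462428688786073)), (np.float64(0.20522604610526415), np.float64(-17.52556837372289))]
[(np.float64(0.09013378944657767), np.float64(-17.630850326832753)), (np.float64(0.09035955953854584), np.float64(-17.452373405275807))]
```

The screw heads stand about 3 mm proud. The corners (34 and 33 mm) and post tip (92 mm) match the text with a height bias of about −2 mm, the same as on the parts. Die centre is about (0.588, 0.016) with yaw −17.5°, cavity about (0.572, −0.036) and post about (0.6067, 0.0733). Plate is at (0.551, 0.275) with yaw 6.5°. I move above the plate with the jaws at 96.5°.

```bash
python3 -m jog '[[[0.334,-0.175,-0.12,0,0,32.2,25],[0.334,-0.175,-0.12,0,0,32.2,25],[0.334,-0.175,-0.12,0,0,32.2,25],[0.334,-0.175,-0.12,0,0,32.2,25],[0.334,-0.175,-0.12,0,0,32.2,25],[0.334,-0.175,-0.12,0,0,32.2,25],[0.334,-0.175,-0.12,0,0,32.2,25],[0.334,-0.175,-0.12,0,0,32.2,25],[0.334,-0.175,-0.12,0,0,32.2,25],[0.334,-0.175,-0.12,0,0,32.2,25]]]'
python3 -m jog '[[[0,0,0,0,0,0,25],[0,0,0,0,0,0,25],[0,0,0,0,0,0,25],[0,0,0,0,0,0,25],[0,0,0,0,0,0,25],[0,0,0,0,0,0,25]]]'
cat > look.py <<'E'
from meas import *
import sys
tag,s=sys.argv[1],float(sys.argv[2])
o=bot.get_obs(); R=cv2.Rodrigues(np.zeros(3))[0]
from scipy.spatial.transform import Rotation as Ro
R=Ro.from_quat(o["tool_rot"]).as_matrix(); p=o["eef_pos"]; print(o["clock"],p.round(4),"jaw",np.degrees(np.arctan2(R[1,1],R[0,1])).round(2),"zaxis",R[:,2].round(4),"w",o["grip_width"],"F",o["ft_force"].round(1),bot.tip_extent)
T=[]
for n in("top","scene"):
    im=bot.camera(n);cv2.imwrite(f"raw_{n}_{tag}.png",im); c=proj(n,p)[0]; h=int(200/s)
    x0,y0=int(c[0])-h,int(c[1])-h; x0=max(0,min(x0,512-2*h)); y0=max(0,min(y0,384-2*h))
    v=cv2.resize(im[y0:y0+2*h,x0:x0+2*h],(400,400),interpolation=cv2.INTER_CUBIC); f=400/(2*h)
    q=((c-[x0,y0]+.5)*f).astype(int); cv2.drawMarker(v,tuple(map(int,q)),(0,0,255),cv2.MARKER_CROSS,10,1)
    print(n,"origin",x0,y0,"scale",f,"tcp px",c.round(1)); T.append(v)
cv2.imwrite(f"pics/{tag}.png",np.hstack(T))
E
python3 look.py above_plate 5
```

```text
clock: 1.03
eef_pos: [0.5527, 0.2737, 0.1181]
tool_rot: [-0.056, 0.998, -0.0, -0.0]
ft_force: [0.9, 0.8, -1.0]
grip_width: 0.0769
clock: 1.53
eef_pos: [0.5502, 0.2766, 0.1202]
tool_rot: [-0.058, 0.998, 0.0, 0.001]
ft_force: [-0.4, -0.0, -0.1]
grip_width: 0.0773
1.5333 [0.5502 0.2766 0.1202] jaw 96.6 zaxis [ 1.1e-03  6.0e-04 -1.0e+00] w 0.07734956035192467 F [-0.4 -0.  -0.1] 0.008
top origin 112 124 scale 5.0 tcp px [152.9 164.9]
scene origin 323 145 scale 5.0 tcp px [363.6 185.7]
```

View pics/above_plate.png

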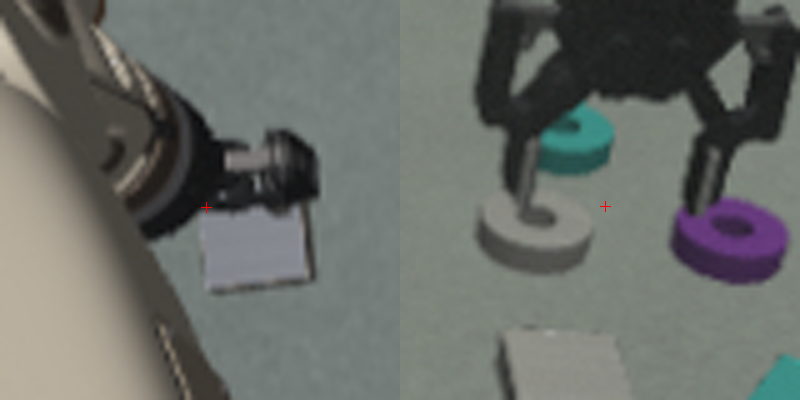

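The fingertips sit roughly at TCP height (midpoint about (608,209) against the cross at (605,207)), centred in y. The plate lies below. I descend so the tips end about 14 mm up, then close.

```bash
python3 -m jog '[[[0,-0.001,-0.04,0,0,0,25],[0,-0.001,-0.07,0,0,0,25],[0,-0.001,-0.09,0,0,0,25],[0,-0.001,-0.1,0,0,0,25],[0,-0.001,-0.1,0,0,0,25],[0,-0.001,-0.1,0,0,0,25],[0,-0.001,-0.1,0,0,0,25],[0,-0.001,-0.1,0,0,0,25]]]'
python3 -m jog '[[[0,0,0,0,0,0,25],[0,0,0,0,0,0,150],[0,0,0,0,0,0,150],[0,0,0,0,0,0,150],[0,0,0,0,0,0,150],[0,0,0,0,0,0,150],[0,0,0,0,0,0,150],[0,0,0,0,0,0,150],[0,0,0,0,0,0,150],[0,0,0,0,0,0,150]]]'
```

```text
clock: 2.3
eef_pos: [0.5525, 0.2753, 0.0215]
tool_rot: [-0.057, 0.998, 0.001, 0.002]
ft_force: [0.5, -1.0, 0.7]
grip_width: 0.0773
clock: 3.13
eef_pos: [0.5519, 0.275, 0.0209]
tool_rot: [-0.057, 0.998, 0.001, 0.001]
ft_force: [-1.5, -0.4, 6.2]
grip_width: 0.058
```

```bash
python3 -m jog '[[[0,0,0.015,0,0,0,150],[0,0,0.045,0,0,0,150],[0,0,0.08,0,0,0,150],[0,0,0.11,0,0,0,150],[0,0,0.12,0,0,0,150],[0,0,0.12,0,0,0,150]]]'
python3 -m jog '[[[0.0015,-0.02,0,0,0,-2,150],[0.004,-0.055,0,0,0,-5,150],[0.006,-0.09,0,0,0,-8,150],[0.008,-0.125,0,0,0,-11,150],[0.011,-0.16,0,0,0,-14,150],[0.014,-0.195,0,0,0,-17,150],[0.016,-0.23,0,0,0,-20,150],[0.018,-0.265,0,0,0,-22,150],[0.02,-0.295,0,0,0,-24,150],[0.021,-0.31,0,0,0,-24,150]]]'
python3 -m jog '[[[0,0,-0.02,0,0,0,150],[0,0,-0.04,0,0,0,150],[0,0,-0.06,0,0,0,150],[0,0,-0.06,0,0,0,150],[0,0,-0.06,0,0,0,150],[0,0,-0.06,0,0,0,150],[0,0,-0.06,0,0,0,150]]]'
python3 look.py above_cav 5
```

```text
clock: 3.63
eef_pos: [0.5529, 0.2754, 0.1428]
tool_rot: [-0.057, 0.998, 0.001, 0.003]
ft_force: [0.5, 0.0, -2.2]
grip_width: 0.0576
clock: 4.47
eef_pos: [0.5701, -0.0392, 0.1363]
tool_rot: [0.155, 0.988, -0.001, -0.002]
ft_force: [0.1, 1.1, -2.3]
grip_width: 0.0577
clock: 5.05
eef_pos: [0.5727, -0.0354, 0.0801]
tool_rot: [0.152, 0.988, 0.0, 0.001]
ft_force: [-0.4, -1.0, -1.8]
grip_width: 0.0581
5.05 [ 0.5727 -0.0354  0.0801] jaw 72.5 zaxis [ 1.5e-03 -1.0e-04 -1.0e+00] w 0.058129755313310924 F [-0.4 -1.  -1.8] 0.008
top origin 230 118 scale 5.0 tcp px [270.9 158.9]
scene origin 196 149 scale 5.0 tcp px [236.1 189.2]
```

View pics/above_cav.png

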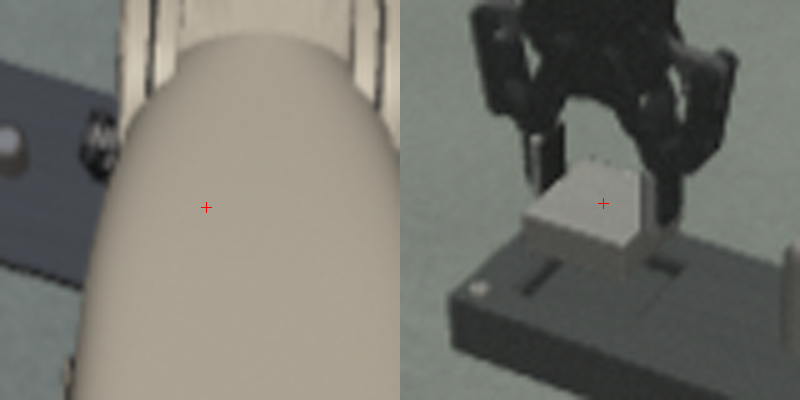

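The plate is held level over the cavity. In the scene crop its left corner is at (525,212) and its front corner at (622,248). The arm hides the top view. I check the plate and cavity positions within the scene view.

Run:
```python
from meas import *
a=onplane("scene",[[220.6,191.0],[240.0,198.2]],.081)[:,:2]
print("plate corners",a, np.linalg.norm(a[1]-a[0]), "dir",np.degrees(np.arctan2(*(a[1]-a[0])[::-1])))
# +x... left corner=( -x? ) edge from left to front; die axes
ex=np.array([.9537,-.3007]);ey=np.array([.3007,.9537])
# edge left->front is which die axis?
d=a[1]-a[0];print("along ex,ey",d@ex,d@ey)
mid=a.mean(0); c=mid-(ex if abs(d@ey)>abs(d@ex) else 0)*.03; print("plate centre est",c)
# cavity rim corners seen at start: scene (die crop 4x origin 200,184), top crop (origin 204,120)
sc=np.array([[85,96],[130,48],[210,72]])/4+[200,184]-.4
tp=np.array([[238,113],[328,140],[302,226],[210,198]])/4+[204,120]-.4
S_=onplane("scene",sc,.033)[:,:2];T_=onplane("top",tp,.035)[:,:2]
print("scene rim",S_.round(4),"centre",(S_[0]+S_[2])/2);print("top rim",T_.round(4),T_.mean(0))
for P in(np.r_[.5719,-.0362,.035],np.r_[.6067,.0733,.095]):print(proj("scene",P),proj("top",P))
```

```text
plate corners [[ 0.59047394 -0.07124518]
 [ 0.61073878 -0.01627338]] 0.05858807890938294 dir 69.76406585645694
along ex,ey 0.002796555053839959 0.0585202470578911
plate centre est [ 0.57199536 -0.03473828]
scene rim [[ 0.596  -0.071 ]
 [ 0.5368 -0.056 ]
 [ 0.5525  0.0026]] centre [ 0.57428697 -0.03416683]
top rim [[ 0.613  -0.0153]
 [ 0.5934 -0.0795]
 [ 0.5315 -0.0604]
 [ 0.5517  0.0048]] [ 0.57238659 -0.03759978]
[[236.11773061 203.32592803]] [[270.48607751 162.04841496]]
[[276.76040391 197.07619115]] [[230.84863052 145.6144224 ]]
```

```bash
python3 -m jog '[[[0,0,-0.01,0,0,0,150],[0,0,-0.018,0,0,0,150],[0,0,-0.022,0,0,0,150],[0,0,-0.022,0,0,0,150],[0,0,-0.022,0,0,0,150]]]'
python3 -m jog '[[[0,0,-0.001,0,0,0,150],[0,0,-0.002,0,0,0,150],[0,0,-0.003,0,0,0,150],[0,0,-0.004,0,0,0,150],[0,0,-0.005,0,0,0,150],[0,0,-0.005,0,0,0,150],[0,0,-0.005,0,0,0,150]]]'
```

```text
clock: 5.57
eef_pos: [0.5714, -0.0355, 0.0566]
tool_rot: [0.152, 0.988, -0.0, -0.001]
ft_force: [0.3, 0.8, -2.2]
grip_width: 0.058
clock: 6.15
eef_pos: [0.5719, -0.0355, 0.0522]
tool_rot: [0.152, 0.988, -0.0, -0.0]
ft_force: [0.4, -0.0, -2.2]
grip_width: 0.0581
```

```bash
python3 -m jog '[[[0,0,-0.001,0,0,0,150],[0,0,-0.002,0,0,0,150],[0,0,-0.003,0,0,0,150],[0,0,-0.004,0,0,0,150],[0,0,-0.005,0,0,0,150],[0,0,-0.006,0,0,0,150],[0,0,-0.006,0,0,0,150]]]'
python3 -m jog '[[[0,0,-0.001,0,0,0,150],[0,0,-0.002,0,0,0,150],[0,0,-0.002,0,0,0,150],[0,0,-0.002,0,0,0,150]]]'
```

```text
clock: 6.73
eef_pos: [0.5717, -0.0355, 0.046]
tool_rot: [0.152, 0.988, -0.0, -0.0]
ft_force: [-0.5, -0.6, -1.7]
grip_width: 0.0578
clock: 7.07
eef_pos: [0.5719, -0.0355, 0.0442]
tool_rot: [0.152, 0.988, -0.0, -0.0]
ft_force: [0.3, -0.3, -1.4]
grip_width: 0.058
```

```bash
python3 -m jog '[[[0,0,-0.001,0,0,0,150],[0,0,-0.001,0,0,0,150],[0,0,-0.001,0,0,0,150]]]'
python3 -m jog '[[[0,0,-0.001,0,0,0,150],[0,0,-0.001,0,0,0,150],[0,0,-0.001,0,0,0,150]]]'
python3 look.py incav 6
```

```text
clock: 7.32
eef_pos: [0.5721, -0.0355, 0.0439]
tool_rot: [0.152, 0.988, 0.0, 0.0]
ft_force: [-2.2, -0.4, 2.8]
grip_width: 0.0579
clock: 7.57
eef_pos: [0.5721, -0.0355, 0.0438]
tool_rot: [0.152, 0.988, 0.0, 0.001]
ft_force: [-4.6, 0.5, 9.3]
grip_width: 0.058
7.5667 [ 0.5721 -0.0355  0.0438] jaw 72.48 zaxis [ 1.e-03 -1.e-04 -1.e+00] w 0.05797072298876956 F [-4.6  0.5  9.3] 0.008
top origin 237 128 scale 6.0606060606060606 tcp px [270.4 161.5]
scene origin 203 167 scale 6.0606060606060606 tcp px [236.3 200.6]
```

View pics/incav.png

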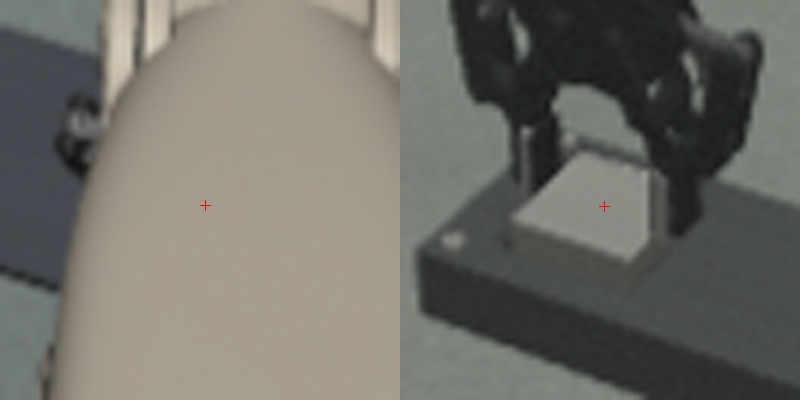

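The plate sits in the cavity with its upper half showing above the die. Contact came at TCP z 0.0439, exactly bench grasp height plus 23 mm. I unload, release and lift.

```bash
python3 -m jog '[[[0,0,0.002,0,0,0,150],[0,0,0.002,0,0,0,25],[0,0,0.002,0,0,0,25],[0,0,0.002,0,0,0,25],[0,0,0.002,0,0,0,25],[0,0,0.002,0,0,0,25],[0,0,0.002,0,0,0,25]]]'
python3 -m jog '[[[0,0,0.02,0,0,0,25],[0,0,0.05,0,0,0,25],[0,0,0.08,0,0,0,25],[0,0,0.11,0,0,0,0],[0,0,0.11,0,0,0,0]]]'
python3 -m jog '[[[-0.01,0.02,0,0,0,-3,0],[-0.03,0.055,0,0,0,-6,0],[-0.05,0.09,0,0,0,-9,0],[-0.07,0.125,0,0,0,-12,0],[-0.09,0.16,0,0,0,-15,0],[-0.11,0.195,0,0,0,-18,0],[-0.13,0.23,0,0,0,-21,0],[-0.15,0.265,0,0,0,-24,0],[-0.163,0.29,0,0,0,-27,0],[-0.167,0.301,0,0,0,-27.5,0]]]'
python3 -m jog '[[[0,0,-0.03,0,0,0,0],[0,0,-0.06,0,0,0,0],[0,0,-0.09,0,0,0,0],[0,0,-0.1,0,0,0,0],[0,0,-0.1,0,0,0,0],[0,0,-0.1,0,0,0,0],[0,0,-0.1,0,0,0,0]]]'
python3 - <<'E'
from meas import *
im=bot.camera("top");cv2.imwrite("raw_top2.png",im)
p,m=topface("top",im,(254,146,288,178)); W=onplane("top",p,.047)[:,:2].astype(np.float32)
print("plate",cv2.minAreaRect(W)); o=bot.get_obs();print(o["eef_pos"],o["grip_width"])
E
```

```text
clock: 8.25
eef_pos: [0.5719, -0.0355, 0.0441]
tool_rot: [0.152, 0.988, -0.0, -0.0]
ft_force: [0.2, -0.8, -0.8]
grip_width: 0.077
clock: 8.67
eef_pos: [0.576, -0.0358, 0.1612]
tool_rot: [0.152, 0.988, 0.001, 0.006]
ft_force: [1.1, -0.5, 0.6]
grip_width: 0.0853
clock: 9.5
eef_pos: [0.4026, 0.2683, 0.1541]
tool_rot: [0.382, 0.924, 0.0, -0.001]
ft_force: [0.2, 0.2, 0.4]
grip_width: 0.0849
clock: 10.08
eef_pos: [0.4063, 0.2661, 0.0558]
tool_rot: [0.383, 0.924, 0.001, 0.001]
ft_force: [0.0, -0.1, 0.6]
grip_width: 0.0852
plate ((0.5707449913024902, -0.036648716777563095), (0.06937970221042633, 0.0674605593085289), 72.80999755859375)
[0.40648155 0.26629566 0.05609565] 0.08540463899197039
```

```bash
python3 -m jog '[[[0,-0.001,-0.02,0,0,0,0],[0,-0.001,-0.035,0,0,0,0],[0,-0.001,-0.043,0,0,0,0],[0,-0.001,-0.045,0,0,0,0],[0,-0.001,-0.045,0,0,0,0],[0,-0.001,-0.045,0,0,0,0],[0,-0.001,-0.045,0,0,0,0]]]'
python3 -m jog '[[[0,0,0,0,0,0,130],[0,0,0,0,0,0,130],[0,0,0,0,0,0,130],[0,0,0,0,0,0,130],[0,0,0,0,0,0,130],[0,0,0,0,0,0,130],[0,0,0,0,0,0,130],[0,0,0,0,0,0,130]]]'
```

```text
clock: 10.72
eef_pos: [0.4058, 0.265, 0.0103]
tool_rot: [0.383, 0.924, 0.001, 0.001]
ft_force: [0.3, -0.7, -0.2]
grip_width: 0.0853
clock: 11.38
eef_pos: [0.4054, 0.2648, 0.0109]
tool_rot: [0.383, 0.924, 0.001, 0.0]
ft_force: [-2.0, -2.0, 9.8]
grip_width: 0.0636
```

```bash
python3 -m jog '[[[0,0,0.015,0,0,0,130],[0,0,0.045,0,0,0,130],[0,0,0.08,0,0,0,130],[0,0,0.115,0,0,0,130],[0,0,0.13,0,0,0,130],[0,0,0.13,0,0,0,130]]]'
python3 -m jog '[[[0.015,-0.014,0,0,0,0,130],[0.04,-0.038,0,0,0,0,130],[0.066,-0.062,0,0,0,0,130],[0.092,-0.087,0,0,0,0,130],[0.118,-0.111,0,0,0,0,130],[0.144,-0.136,0,0,0,0,130],[0.17,-0.16,0,0,0,0,130],[0.191,-0.181,0,0,0,0,130],[0.202,-0.191,0,0,0,0,130],[0.202,-0.191,0,0,0,0,130]]]'
python3 -m jog '[[[0,0,-0.01,0,0,0,130],[0,0,-0.02,0,0,0,130],[0,0,-0.025,0,0,0,130],[0,0,-0.025,0,0,0,130],[0,0,-0.025,0,0,0,130],[0,0,-0.025,0,0,0,130]]]'
python3 look.py above_post 5
```

```text
clock: 11.88
eef_pos: [0.4074, 0.2661, 0.1435]
tool_rot: [0.383, 0.924, 0.004, 0.002]
ft_force: [0.7, 0.2, -3.1]
grip_width: 0.0638
clock: 12.72
eef_pos: [0.6081, 0.0702, 0.1362]
tool_rot: [0.385, 0.923, -0.001, -0.001]
ft_force: [-0.3, 0.1, -2.6]
grip_width: 0.0637
clock: 13.22
eef_pos: [0.6067, 0.0742, 0.1144]
tool_rot: [0.382, 0.924, 0.0, 0.0]
ft_force: [-0.4, -0.4, -2.4]
grip_width: 0.0638
13.2167 [0.6067 0.0742 0.1144] jaw 45.05 zaxis [ 1.e-04  0.e+00 -1.e+00] w 0.06377886660181922 F [-0.4 -0.4 -2.4] 0.008
top origin 190 104 scale 5.0 tcp px [230.1 144.1]
scene origin 237 150 scale 5.0 tcp px [277.6 190.4]
```

View pics/above_post.png

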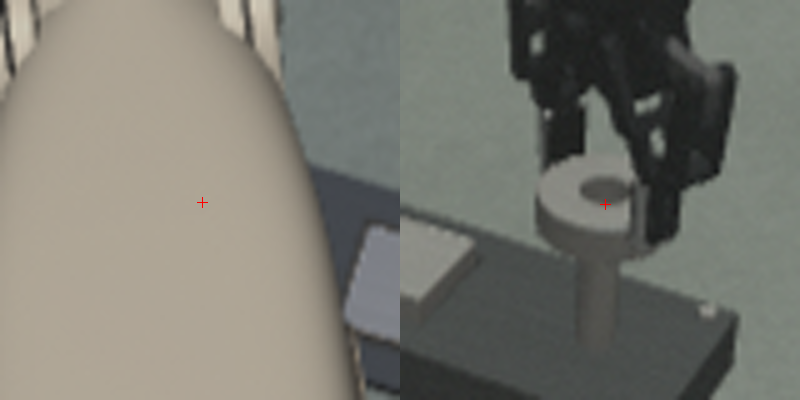

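The ring hangs level over the post, with its bore centre at about (606,190) in the scene crop. I compare that with the post axis.

```bash
python3 - <<'E'
from meas import *
print("hole",onplane("scene",[277.8,187.6],.1215),"exp px",proj("scene",[.6067,.0733,.1215]))
# post axis at initial picture: sides of the post at mid height -> crop die.png x 690..722 at y=110 -> col
print("post mid px exp",proj("scene",[.6067,.0733,.063]),"meas col",(705.5-400)/4+200-.4,"row",110/4+184)
print("tip exp",proj("scene",[.6067,.0733,.093]))
E
python3 -m jog '[[[0,0,-0.003,0,0,0,130],[0,0,-0.006,0,0,0,130],[0,0,-0.009,0,0,0,130],[0,0,-0.012,0,0,0,130],[0,0,-0.014,0,0,0,130],[0,0,-0.014,0,0,0,130],[0,0,-0.014,0,0,0,130]]]'
```

```text
hole [[0.60544211 0.07426102 0.1215    ]] exp px [[277.32115085 187.83797276]]
post mid px exp [[276.10500127 207.80694591]] meas col 275.975 row 211.5
tip exp [[276.71875229 197.76027675]]
clock: 13.9
eef_pos: [0.6067, 0.0734, 0.1]
tool_rot: [0.383, 0.924, -0.0, -0.0]
ft_force: [0.5, -0.6, -3.2]
grip_width: 0.0637
```

```bash
python3 -m jog '[[[0,0,-0.005,0,0,0,130],[0,0,-0.01,0,0,0,130],[0,0,-0.015,0,0,0,130],[0,0,-0.02,0,0,0,130],[0,0,-0.025,0,0,0,130],[0,0,-0.025,0,0,0,130]]]'
python3 -m jog '[[[0,0,-0.005,0,0,0,130],[0,0,-0.01,0,0,0,130],[0,0,-0.015,0,0,0,130],[0,0,-0.02,0,0,0,130],[0,0,-0.024,0,0,0,130],[0,0,-0.026,0,0,0,130],[0,0,-0.026,0,0,0,130],[0,0,-0.026,0,0,0,130]]]'
```

```text
clock: 14.4
eef_pos: [0.6059, 0.0734, 0.0736]
tool_rot: [0.383, 0.924, -0.001, -0.001]
ft_force: [-0.0, 0.3, -3.0]
grip_width: 0.0632
clock: 15.07
eef_pos: [0.6069, 0.0735, 0.0492]
tool_rot: [0.383, 0.924, -0.0, -0.0]
ft_force: [0.3, -0.9, -2.9]
grip_width: 0.0638
```

```bash
python3 -m jog '[[[0,0,-0.001,0,0,0,130],[0,0,-0.002,0,0,0,130],[0,0,-0.003,0,0,0,130],[0,0,-0.003,0,0,0,130]]]'
python3 -m jog '[[[0,0,-0.001,0,0,0,130],[0,0,-0.001,0,0,0,130],[0,0,-0.001,0,0,0,130]]]'
```

```text
clock: 15.4
eef_pos: [0.6069, 0.0734, 0.0462]
tool_rot: [0.383, 0.924, -0.0, -0.0]
ft_force: [0.4, -0.6, -2.3]
grip_width: 0.0635
clock: 15.65
eef_pos: [0.6069, 0.0735, 0.0461]
tool_rot: [0.383, 0.924, 0.0, 0.0]
ft_force: [-3.1, -1.3, 3.8]
grip_width: 0.0637
```

```bash
python3 -m jog '[[[0,0,0.001,0,0,0,130],[0,0,0.001,0,0,0,0],[0,0,0.001,0,0,0,0],[0,0,0.001,0,0,0,0],[0,0,0.001,0,0,0,0],[0,0,0.001,0,0,0,0],[0,0,0.001,0,0,0,0]]]'
python3 -m jog '[[[0,0,0.02,0,0,0,0],[0,0,0.05,0,0,0,0],[0,0,0.08,0,0,0,0],[0,0,0.11,0,0,0,0],[0,0,0.12,0,0,0,0],[0,0,0.12,0,0,0,0]]]'
python3 -m jog '[[[-0.009,-0.017,0,0,0,-2,0],[-0.026,-0.05,0,0,0,-5,0],[-0.044,-0.083,0,0,0,-8,0],[-0.062,-0.116,0,0,0,-11,0],[-0.08,-0.149,0,0,0,-14,0],[-0.098,-0.182,0,0,0,-17,0],[-0.116,-0.215,0,0,0,-20,0],[-0.134,-0.248,0,0,0,-23,0],[-0.152,-0.281,0,0,0,-25,0],[-0.168,-0.312,0,0,0,-25,0]]]'
python3 -m jog '[[[-0.014,-0.027,-0.01,0,0,0,0],[-0.02,-0.039,-0.03,0,0,0,0],[-0.02,-0.039,-0.05,0,0,0,0],[-0.02,-0.039,-0.06,0,0,0,0],[-0.02,-0.039,-0.06,0,0,0,0],[-0.02,-0.039,-0.06,0,0,0,0]]]'
python3 look.py above_sleeve 4
```

```text
clock: 16.23
eef_pos: [0.6071, 0.0735, 0.0463]
tool_rot: [0.383, 0.924, 0.0, 0.0]
ft_force: [-0.2, 0.2, 0.6]
grip_width: 0.0855
clock: 16.73
eef_pos: [0.6093, 0.0738, 0.1703]
tool_rot: [0.383, 0.924, 0.002, 0.003]
ft_force: [0.3, 0.2, 0.2]
grip_width: 0.0854
clock: 17.57
eef_pos: [0.4365, -0.2395, 0.1643]
tool_rot: [0.574, 0.819, -0.0, -0.002]
ft_force: [0.1, -0.5, 0.8]
grip_width: 0.0853
clock: 18.07
eef_pos: [0.4182, -0.2765, 0.1051]
tool_rot: [0.573, 0.819, 0.0, -0.002]
ft_force: [0.7, 0.3, 0.2]
grip_width: 0.0856
18.0667 [ 0.4182 -0.2765  0.1051] jaw 20.03 zaxis [-0.0026  0.0019 -1.    ] w 0.08557856310245465 F [0.7 0.3 0.2] 0.008
top origin 313 164 scale 4.0 tcp px [363.1 215. ]
scene origin 120 94 scale 4.0 tcp px [170.  144.8]
```

View pics/above_sleeve.png

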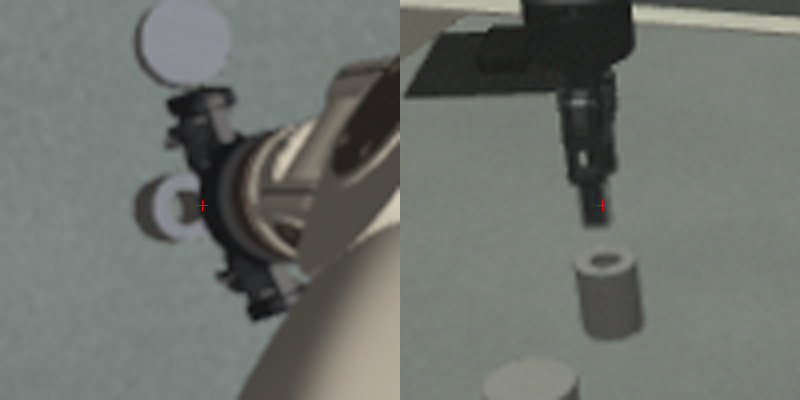

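The gripper is over the sleeve, tips clear of the rim, and the disc is about 35 mm from the nearer finger. I descend and grip.

```bash
python3 -m jog '[[[0,0,-0.02,0,0,0,0],[0,0,-0.04,0,0,0,0],[0,0,-0.06,0,0,0,0],[0,0,-0.07,0,0,0,0],[0,0,-0.07,0,0,0,0],[0,0,-0.07,0,0,0,0],[0,0,-0.07,0,0,0,0]]]'
python3 -m jog '[[[0,0,0,0,0,0,180],[0,0,0,0,0,0,180],[0,0,0,0,0,0,180],[0,0,0,0,0,0,180],[0,0,0,0,0,0,180],[0,0,0,0,0,0,180],[0,0,0,0,0,0,180],[0,0,0,0,0,0,180],[0,0,0,0,0,0,180],[0,0,0,0,0,0,180]]]'
python3 -m jog '[[[0,0,0.015,0,0,0,180],[0,0,0.045,0,0,0,180],[0,0,0.08,0,0,0,180],[0,0,0.115,0,0,0,180],[0,0,0.125,0,0,0,180],[0,0,0.125,0,0,0,180]]]'
```

```text
clock: 18.75
eef_pos: [0.4201, -0.278, 0.0377]
tool_rot: [0.573, 0.819, 0.0, 0.001]
ft_force: [0.1, -0.6, 0.0]
grip_width: 0.0854
clock: 19.58
eef_pos: [0.4194, -0.278, 0.0376]
tool_rot: [0.574, 0.819, -0.0, 0.001]
ft_force: [-1.4, 0.5, 5.4]
grip_width: 0.047
clock: 20.08
eef_pos: [0.4208, -0.2788, 0.1643]
tool_rot: [0.574, 0.819, 0.0, 0.004]
ft_force: [0.8, 1.0, -4.6]
grip_width: 0.047
```

```bash
python3 -m jog '[[[0.009,0.017,0,0,0,0,180],[0.026,0.048,0,0,0,0,180],[0.044,0.082,0,0,0,0,180],[0.062,0.115,0,0,0,0,180],[0.08,0.149,0,0,0,0,180],[0.098,0.183,0,0,0,0,180],[0.116,0.216,0,0,0,0,180],[0.134,0.25,0,0,0,0,180],[0.152,0.284,0,0,0,0,180],[0.166,0.31,0,0,0,0,180]]]'
python3 -m jog '[[[0.012,0.024,0,0,0,0,180],[0.019,0.036,0,0,0,0,180],[0.022,0.041,0,0,0,0,180],[0.022,0.041,-0.01,0,0,0,180],[0.022,0.041,-0.02,0,0,0,180],[0.022,0.041,-0.02,0,0,0,180],[0.022,0.041,-0.02,0,0,0,180],[0.022,0.041,-0.02,0,0,0,180]]]'
python3 look.py above_post2 5
```

```text
clock: 20.92
eef_pos: [0.5842, 0.0354, 0.1577]
tool_rot: [0.573, 0.82, -0.001, -0.002]
ft_force: [0.3, -0.1, -4.8]
grip_width: 0.0469
clock: 21.58
eef_pos: [0.6063, 0.0722, 0.1409]
tool_rot: [0.574, 0.819, -0.0, -0.0]
ft_force: [-0.0, -0.3, -2.5]
grip_width: 0.0468
21.5833 [0.6063 0.0722 0.1409] jaw 19.88 zaxis [-1.1e-03 -3.0e-04 -1.0e+00] w 0.0467963104419999 F [-0.  -0.3 -2.5] 0.008
top origin 190 101 scale 5.0 tcp px [230.2 142. ]
scene origin 237 140 scale 5.0 tcp px [277.3 180.7]
```

View pics/above_post2.png

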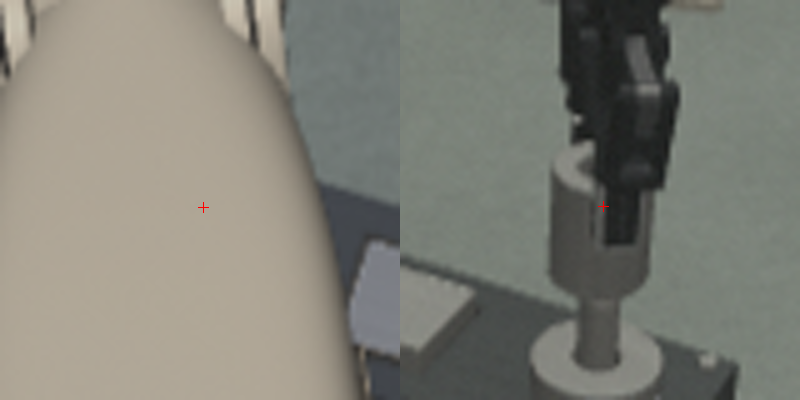

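The ring lies on the die round the post. The sleeve is upright above the tip: its sides are at columns 550 and 650, the post's at 578 and 621. Allowing for the view's slant, it is about 1 mm short in y, so I add 1.5 mm and go down onto the taper.

```bash
python3 -m jog '[[[0,0.0015,0,0,0,0,180],[0,0.0015,-0.003,0,0,0,180],[0,0.0015,-0.006,0,0,0,180],[0,0.0015,-0.009,0,0,0,180],[0,0.0015,-0.012,0,0,0,180],[0,0.0015,-0.015,0,0,0,180],[0,0.0015,-0.016,0,0,0,180],[0,0.0015,-0.016,0,0,0,180]]]'
```

```text
clock: 22.35
eef_pos: [0.6065, 0.075, 0.1246]
tool_rot: [0.574, 0.819, -0.0, -0.0]
ft_force: [-0.0, 0.4, -3.1]
grip_width: 0.0468
```

```bash
python3 -m jog '[[[0,0,-0.002,0,0,0,180],[0,0,-0.004,0,0,0,180],[0,0,-0.006,0,0,0,180],[0,0,-0.006,0,0,0,180]]]'
```

```text
clock: 22.68
eef_pos: [0.6066, 0.0749, 0.1188]
tool_rot: [0.574, 0.819, -0.0, -0.0]
ft_force: [0.2, 0.3, -3.8]
grip_width: 0.0469
```

```bash
python3 -m jog '[[[0,0,-0.004,0,0,0,180],[0,0,-0.008,0,0,0,180],[0,0,-0.012,0,0,0,180],[0,0,-0.016,0,0,0,180],[0,0,-0.019,0,0,0,180],[0,0,-0.021,0,0,0,180],[0,0,-0.022,0,0,0,180],[0,0,-0.022,0,0,0,180]]]'
python3 -m jog '[[[0,0,-0.001,0,0,0,180],[0,0,-0.002,0,0,0,180],[0,0,-0.003,0,0,0,180],[0,0,-0.003,0,0,0,180]]]'
```

```text
clock: 23.35
eef_pos: [0.6068, 0.075, 0.0969]
tool_rot: [0.574, 0.819, -0.0, -0.0]
ft_force: [-0.2, -0.7, -4.3]
grip_width: 0.0465
clock: 23.68
eef_pos: [0.6069, 0.075, 0.0942]
tool_rot: [0.574, 0.819, -0.0, -0.0]
ft_force: [0.6, 0.4, -2.6]
grip_width: 0.0472
```

```bash
python3 -m jog '[[[0,0,-0.001,0,0,0,180],[0,0,-0.001,0,0,0,180],[0,0,-0.001,0,0,0,180]]]'
python3 -m jog '[[[0,0,-0.001,0,0,0,180],[0,0,-0.001,0,0,0,180],[0,0,-0.001,0,0,0,180]]]'
```

```text
clock: 23.93
eef_pos: [0.6069, 0.075, 0.0933]
tool_rot: [0.574, 0.819, -0.0, -0.0]
ft_force: [0.2, -0.6, -3.6]
grip_width: 0.047
clock: 24.18
eef_pos: [0.6071, 0.075, 0.0927]
tool_rot: [0.574, 0.819, 0.0, 0.0]
ft_force: [-0.3, 0.1, -1.5]
grip_width: 0.0471
```

```bash
python3 -m jog '[[[0,0,-0.001,0,0,0,180],[0,0,-0.001,0,0,0,180],[0,0,-0.001,0,0,0,180]]]'
```

```text
clock: 24.43
eef_pos: [0.6071, 0.075, 0.0926]
tool_rot: [0.574, 0.819, 0.0, 0.0]
ft_force: [-3.2, 0.1, 5.4]
grip_width: 0.047
```

Contact at TCP z 0.0926, as predicted. I unload, release, lift and retreat.

```bash
python3 -m jog '[[[0,0,0.001,0,0,0,180],[0,0,0.001,0,0,0,20],[0,0,0.001,0,0,0,20],[0,0,0.001,0,0,0,20],[0,0,0.001,0,0,0,20],[0,0,0.001,0,0,0,20],[0,0,0.001,0,0,0,20],[0,0,0.001,0,0,0,20],[0,0,0.001,0,0,0,20]]]'
python3 -m jog '[[[0,0,0.02,0,0,0,20],[0,0,0.05,0,0,0,20],[0,0,0.08,0,0,0,20],[0,0,0.11,0,0,0,20],[0,0,0.12,0,0,0,20],[0,0,0.12,0,0,0,20]]]'
python3 -m jog '[[[-0.02,-0.01,0,0,0,0,20],[-0.05,-0.03,0,0,0,0,20],[-0.09,-0.05,0,0,0,0,20],[-0.13,-0.07,0,0,0,0,20],[-0.16,-0.1,0,0,0,0,20],[-0.19,-0.13,0,0,0,0,20],[-0.22,-0.16,0,0,0,0,20],[-0.24,-0.19,0,0,0,0,20],[-0.25,-0.21,0,0,0,0,20],[-0.25,-0.21,0,0,0,0,20]]]'
python3 - <<'E'
from meas import *
T=[]
for n,r in(("top",(204,110,304,200)),("scene",(200,150,310,249))):
    im=bot.camera(n);cv2.imwrite(f"raw_{n}_end.png",im);x0,y0,x1,y1=r
    v=cv2.resize(im[y0:y1,x0:x1],(400,360),interpolation=cv2.INTER_CUBIC);T.append(v)
cv2.imwrite("pics/end.png",np.hstack(T))
p,m=topface("top",cv2.imread("raw_top_end.png"),(254,146,288,178)); print("plate",cv2.minAreaRect(onplane("top",p,.047)[:,:2].astype(np.float32)))
for z in(.055,.115):print("post axis px top/scene at",z,proj("top",[.6067,.0733,z]),proj("scene",[.6067,.0733,z-.002]))
print(bot.get_obs()["eef_pos"])
E
```

```text
clock: 25.18
eef_pos: [0.607, 0.075, 0.0923]
tool_rot: [0.574, 0.819, 0.0, 0.0]
ft_force: [0.6, 0.2, -0.5]
grip_width: 0.0787
clock: 25.68
eef_pos: [0.6091, 0.0753, 0.2163]
tool_rot: [0.574, 0.819, 0.003, 0.003]
ft_force: [0.2, 0.4, 0.4]
grip_width: 0.0788
clock: 26.52
eef_pos: [0.3534, -0.1374, 0.2107]
tool_rot: [0.576, 0.817, -0.001, -0.001]
ft_force: [0.2, -0.2, 0.3]
grip_width: 0.0785
plate ((0.5698951482772827, -0.03710303083062172), (0.07140430063009262, 0.0699724406003952), 73.80145263671875)
post axis px top/scene at 0.055 [[231.69117335 148.65020183]] [[275.90493749 211.06836313]]
post axis px top/scene at 0.115 [[230.40291256 144.00839384]] [[277.13948002 190.83680984]]
[ 0.35571253 -0.13534179  0.21103177]
```

View pics/end.png

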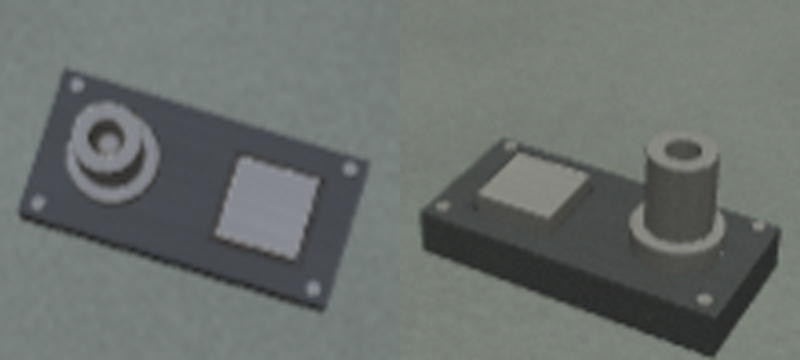

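The final view shows the plate flat in the cavity, the ring on the die, and the sleeve upright on the ring with the post tip visible in its bore. I hand in.

```bash
python3 -c "
from workcell import bot
print(bot.job_done(), bot.get_obs()['clock'])"
```

```text
the job is handed in; nothing more can be done
the job is handed in; nothing more can be done
```

The plate, ring and sleeve were placed in that order and let go after touching down. The job was handed in at about 27 s of the 72 s allowed.

- **Contact heights:** Each part touched down within about 0.3 mm of the height predicted from its grasp on the bench. The plate touched at TCP z 0.0439 m, the ring at 0.0461 m (0.0459 predicted) and the sleeve at 0.0926 m. Contact forces stayed below 10 N.
- **Final pictures:** The plate lies inside the cavity outline. The ring lies on the die round the post. The sleeve stands upright on the ring, with the post tip visible in its bore. I did not touch the disc, bottle or rack. The robot was clear of everything.
- **Disagreements:**
  - Triangulated heights came out 2–3 mm low throughout, which I put down to calibration.
  - The die's screw heads read about 3 mm above its top face.
  - The last plate fit gave a centre about 2 mm from the estimated cavity centre. That outline was oversized (71 mm against 60 mm), so the fit is loose. The cavity walls themselves allow only about 2 mm of play.

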